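Sort returned ink tins by heft and close up the rows

TASK

Two black-ink tins have come back from class on the orange mat: lift each one to feel what it weighs, and stand it in the green tray if it is well filled (over 340 g all told), the yellow tray if it is about half used (200 to 340 g) or the red tray if it is nearly empty (under 200 g). Slide each tin along its lane by feel until the row is closed up, tin to tin and the last one against the back stop, gently: the tins dent if the row is pressed or knocked with more than 15 N. Drop or tip no tin, leave those already in the trays in their lanes, and disturb nothing else on the bench.

Things in the scene. Friction and masses are not known exactly. Their poses are not given: they have to be found in the camera images.
- tin_a: Returned black-ink tin on the orange mat: closed steel cylinder, 50 mm diameter, 70 mm tall; origin at the centre of its underside, z up. Looks like all the other tins; weighs 75 to 475 g all told, not to be known by sight, spread evenly inside. Friction 0.45 to 0.75 on mat and fingers
- tin_b: Returned black-ink tin on the orange mat: closed steel cylinder, 50 mm diameter, 70 mm tall; origin at the centre of its underside, z up. Looks like all the other tins; weighs 75 to 475 g all told, not to be known by sight, spread evenly inside. Friction 0.45 to 0.75 on mat and fingers
- tray_green: Green steel lane tray for well-filled tins fixed on the board; the three lie in any order. Origin: centre of underside; x along the lane from the open mouth (-100 mm) to the back stop (face at +100, 45 mm tall); z up. Floor 3 mm thick; lane 55 mm wide, side walls 15 mm tall, flared above to 20 mm. Rigid, slick (friction 0.14 to 0.22). Row closed up: tin centres at x = 75, 25, -25 mm
- tray_yellow: Yellow steel lane tray for half-used tins fixed on the board; the three lie in any order. Origin: centre of underside; x along the lane from the open mouth (-100 mm) to the back stop (face at +100, 45 mm tall); z up. Floor 3 mm thick; lane 55 mm wide, side walls 15 mm tall, flared above to 20 mm. Rigid, slick (friction 0.14 to 0.22). Row closed up: tin centres at x = 75, 25, -25 mm
- tray_red: Red steel lane tray for nearly empty tins fixed on the board; the three lie in any order. Origin: centre of underside; x along the lane from the open mouth (-100 mm) to the back stop (face at +100, 45 mm tall); z up. Floor 3 mm thick; lane 55 mm wide, side walls 15 mm tall, flared above to 20 mm. Rigid, slick (friction 0.14 to 0.22). Row closed up: tin centres at x = 75, 25, -25 mm
- stock_green: black-ink tin that already stands in the green tray, same size and look as the others (50 mm diameter, 70 mm tall, origin at the centre of its underside); loose, 0 to 30 mm short of the back stop; weighs 100 to 430 g
- stock_yellow: black-ink tin that already stands in the yellow tray, same size and look as the others (50 mm diameter, 70 mm tall, origin at the centre of its underside); loose, 0 to 30 mm short of the back stop; weighs 100 to 430 g
- stock_red: black-ink tin that already stands in the red tray, same size and look as the others (50 mm diameter, 70 mm tall, origin at the centre of its underside); loose, 0 to 30 mm short of the back stop; weighs 100 to 430 g
- mat: orange non-slip mesh mat, 170 x 300 x 2 mm, fixed to the bench; origin at the centre of its underside, z up, long side along its y
- board: plywood board under the three trays, 250 x 370 x 12 mm, fixed to the bench; origin at the centre of its underside, x along the trays; the trays stand on its top, 120 mm apart across it
- whetstone: blue sharpening stone, 75 x 200 x 22 mm, lying on the bench; bystander
- ink_knife: ink knife with dark wooden handle, 240 mm long, up to 16 mm high, lying flat on the bench near the robot; bystander
- tape: roll of paper tape, 90 mm across, 24 mm tall; bystander
- brayer: ink roller with wooden handle, lying on the glass slab at the left; bystander
Mind the look-alikes: they are no part of the job. Leave any blue or turquoise look-alike of the stock_yellow alone.

How it is judged:
On the way:
1. one of the returned tins is lifted clear of the mat (height (world z) of any of tin_a, tin_b above 0.022 m), for 0.2 s.
At the end, for the whole second after the job is handed in: Both tins stand upright in the tray for their weight (within 25 g of a border either neighbour will do), the tin that was there first within 2.5 mm of the back stop, at most 2.5 mm of gaps in all before the second tin and 3 mm before a third; released and at rest. Other trays may stay as they were (((y of tin_a in the frame of tray_green between -0.006 and 0.006 m and z of tin_a in the frame of tray_green below 0.006 m and angle between each of tin_a, stock_green's own z axis and vertical below 0.08 rad and x of stock_green in the frame of tray_green above 0.0725 m and (x of tin_a in the frame of tray_green above 0.0225 m or (x of tin_a in the frame of tray_green above -0.028 m and x of tin_b in the frame of tray_green above 0.0225 m and z of tin_b in the frame of tray_green below 0.006 m and horizontal distance between tin_a and tin_b below 0.053 m)) and x of tin_a in the frame of tray_green below 0.03 m and contact force between tin_a and tray_green above 2.94 N) or (y of tin_a in the frame of tray_yellow between -0.006 and 0.006 m and z of tin_a in the frame of tray_yellow below 0.006 m and angle between each of tin_a, stock_yellow's own z axis and vertical below 0.08 rad and x of stock_yellow in the frame of tray_yellow above 0.0725 m and (x of tin_a in the frame of tray_yellow above 0.0225 m or (x of tin_a in the frame of tray_yellow above -0.028 m and x of tin_b in the frame of tray_yellow above 0.0225 m and z of tin_b in the frame of tray_yellow below 0.006 m and horizontal distance between tin_a and tin_b below 0.053 m)) and x of tin_a in the frame of tray_yellow below 0.03 m and contact force between tin_a and tray_yellow between 1.63 and 3.8 N) or (y of tin_a in the frame of tray_red between -0.006 and 0.006 m and z of tin_a in the frame of tray_red below 0.006 m and angle between each of tin_a, stock_red's own z axis and vertical below 0.08 rad and x of stock_red in the frame of tray_red above 0.0725 m and (x of tin_a in the frame of tray_red above 0.0225 m or (x of tin_a in the frame of tray_red above -0.028 m and x of tin_b in the frame of tray_red above 0.0225 m and z of tin_b in the frame of tray_red below 0.006 m and horizontal distance between tin_a and tin_b below 0.053 m)) and x of tin_a in the frame of tray_red below 0.03 m and contact force between tin_a and tray_red below 2.34 N)) and ((y of tin_b in the frame of tray_green between -0.006 and 0.006 m and z of tin_b in the frame of tray_green below 0.006 m and angle between each of tin_b, stock_green's own z axis and vertical below 0.08 rad and x of stock_green in the frame of tray_green above 0.0725 m and (x of tin_b in the frame of tray_green above 0.0225 m or (x of tin_b in the frame of tray_green above -0.028 m and x of tin_a in the frame of tray_green above 0.0225 m and z of tin_a in the frame of tray_green below 0.006 m and horizontal distance between tin_b and tin_a below 0.053 m)) and x of tin_b in the frame of tray_green below 0.03 m and contact force between tin_b and tray_green above 2.94 N) or (y of tin_b in the frame of tray_yellow between -0.006 and 0.006 m and z of tin_b in the frame of tray_yellow below 0.006 m and angle between each of tin_b, stock_yellow's own z axis and vertical below 0.08 rad and x of stock_yellow in the frame of tray_yellow above 0.0725 m and (x of tin_b in the frame of tray_yellow above 0.0225 m or (x of tin_b in the frame of tray_yellow above -0.028 m and x of tin_a in the frame of tray_yellow above 0.0225 m and z of tin_a in the frame of tray_yellow below 0.006 m and horizontal distance between tin_b and tin_a below 0.053 m)) and x of tin_b in the frame of tray_yellow below 0.03 m and contact force between tin_b and tray_yellow between 1.63 and 3.8 N) or (y of tin_b in the frame of tray_red between -0.006 and 0.006 m and z of tin_b in the frame of tray_red below 0.006 m and angle between each of tin_b, stock_red's own z axis and vertical below 0.08 rad and x of stock_red in the frame of tray_red above 0.0725 m and (x of tin_b in the frame of tray_red above 0.0225 m or (x of tin_b in the frame of tray_red above -0.028 m and x of tin_a in the frame of tray_red above 0.0225 m and z of tin_a in the frame of tray_red below 0.006 m and horizontal distance between tin_b and tin_a below 0.053 m)) and x of tin_b in the frame of tray_red below 0.03 m and contact force between tin_b and tray_red below 2.34 N)) and linear speed of each of tin_a, tin_b below 0.01 m/s); the robot touches nothing.
It fails at once if the row is rammed: a tin is pushed or knocked against another, or that one against its tray, with more than 15 N (contact force between stock_green and tray_green above 15 N or contact force between stock_yellow and tray_yellow above 15 N or contact force between stock_red and tray_red above 15 N or contact force between any of tin_a, tin_b and stock_green above 15 N or contact force between any of tin_a, tin_b and stock_yellow above 15 N or contact force between any of tin_a, tin_b and stock_red above 15 N or contact force between tin_a and tin_b above 15 N).
It fails at once if a returned tin is dropped (falls free more than about 12 mm) ((contact force between the fingers and tin_a below 0.05 N and linear speed of tin_a above 0.5 m/s) or (contact force between the fingers and tin_b below 0.05 N and linear speed of tin_b above 0.5 m/s)).
It fails at once if a tin is tipped past 35 degrees (angle between any of tin_a, tin_b, stock_green, stock_yellow, stock_red's own z axis and vertical above 0.61 rad).
It fails at once if a tin already in a tray is lifted out of it or drawn back along its lane (x of stock_green in the frame of tray_green below 0.03 m or x of stock_yellow in the frame of tray_yellow below 0.03 m or x of stock_red in the frame of tray_red below 0.03 m or z of stock_green in the frame of tray_green above 0.012 m or z of stock_yellow in the frame of tray_yellow above 0.012 m or z of stock_red in the frame of tray_red above 0.012 m).
It fails at once if the whetstone, ink knife, tape or brayer is moved more than 15 mm (distance of any of whetstone, ink_knife, tape, brayer from where it was at the start of the episode above 0.015 m).
It also fails if it takes over 72 s, if anything falls off the work surface, if the arm or the gripper's body presses on something with over 40 N, if the wrist force passes 120 N, or if a joint passes its speed limit or range.

ROBOT

A 6-joint arm with a two-finger parallel gripper is mounted at the origin on the work surface. World frame = base frame: x ahead of the robot, y to its left, z up, the work surface at z = 0. Lengths are in m, angles in rad, forces in N, time in s.
With the tool pointing down it reaches from about 0.375 to 0.975 m from the base axis. Payload 3.8 kg.
Tool frame: the origin (TCP) lies where the fingers leave the gripper's body, on its centre line; the fingertips stand 73 mm ahead of it and the grasp point (between the pads) lies 54 mm ahead of it; z points along the fingers, y is the line along which they close (so a half turn about z gives the same grasp; the last joint's range is limited). The gripper opens to 85 mm and grips with 20 to 120 N. Pads are 22 mm wide; open, the fingers measure 114 mm over their backs; the gripper's body (76 mm by 85 mm) begins 54 mm behind the grasp point. The pads swing forward as they close: fully open they stand 13 mm farther back than shut.
Start: joints at [-1.238, 0.264, 1.604, -0, 1.274, -0.037], TCP at [0.244, -0.629, 0.304] pointing down, gripper open.
Joint ranges: [-2.63, 2.63], [-0.94, 2.18], [0.31, 2.57], [-1.31, 4.45], [0, 2.66], [-2.55, 2.55]. Speed limits (rad/s): [2.57, 2.57, 3.14, 3.14, 3.14, 3.14].

INTERFACE

Orientations are given as a rotation vector (axis times angle).
In Python, from workcell import read_state, viewer, bot gives the robot as it stands.
- The arm moves only by the tool jog_arm, never from a script. Its argument "increments" is a list that holds one entry, the list of rows, each a list of 7 numbers: the shift along the tool's x, y, z in units of 30 mm (1.0 is 30 mm), then the turn, a rotation vector about the tool's x, y, z in units of 6 degrees (1.0 is 6 degrees), then the opening, from -1 (shut) to 1 (fully open). A call has exactly 5 rows; each row shifts and turns the commanded pose from where the row before left it, along the tool's axes as they then stand; what a row does not reach is not made up. A row lasts 1/12 s, in which the tool goes at most 41.7 mm and 7.16 degrees, less where a joint would pass 70% of its speed; a pose out of reach is approached as far as the arm can. A call is refused whole if a number of a shift passes 1 or a number of a turn 1, either way. A call with a gripper value outside its range is refused whole. The fingers move at their own pace and stop on an object; "force" is the grip in N (left out, the last holds). Time passes only in rows, so rows that do not move let the fingers close, or fill a call up. It gives the time, the measured TCP pose, the force, the opening and the grip force at its end, in the units of the state.
- read_state(): the state, without advancing time (a new reading comes with each control period).
- viewer.read_camera(name): name is "side" or "top" or "wrist"; returns (picture, depth): 480x640x3 uint8, blue, green, red; 480x640 float32, m along the optical axis (not along the pixel's ray), 0 where there is no reading.
- viewer.camera_params(name): a dict with "fx", "fy", "cx", "cy" (pixels), "k1" (the pictures are not rectified: a ray, as slopes to the right and down, at radius r is drawn at 1 + k1 r^2 times it, then the intrinsics apply), "R" (3x3) and "t" (3): a world point X has camera coordinates R X + t; the wrist camera has in their place "hand_eye" (4x4, takes a point from camera to tool coordinates, whose origin is the TCP and whose axes are the flange's). Camera axes: x right, y down, z forward; pixel columns grow to the right and rows downward; lengths in m; the calibration is good to about 2 mm. A picture is of the moment at which its call begins: read the wrist's pose just before it. camera_params takes no time and is no camera call.
- bot.finish_job(): hands the job in; it is judged then, once.
The state is a dict: "time": time; "q": joint angles; "joint_vel": joint speeds; "joint_torque": joint torques, N m; "tool_pos": TCP position; "tcp_rot": TCP orientation; "wrist_force": force on the tool from outside, world axes, zero at the start; "torque": the same for the moment, N m; "width": opening from 0.0 (shut) to 1.0 (fully open); "grip_force": force on a finger pad.
Only numpy, scipy, OpenCV 4.12 (cv2) and the standard library are available. Lean on these libraries where they do the work, as an engineer would, in place of code of your own. Each camera call takes 0.05 s, during which the arm holds its last target. There are 200 camera calls.

## Working session

There is one attempt and no reset: what is moved stays moved. The work goes in short steps, Python scripts to look and compute and a tool call to move; the robot and the scene stay as the last step left them, time stands still between calls to the robot, and variables do not carry over. Pictures are saved under pics/ and viewed, at most 10 in all, crops included, and the job is handed in when it is done.

Besides the shell and the picture viewer there is one more tool, called after "Call:" in YAML: its name, and indented under it one key for each argument. jog_arm: Moves the arm, as the interface text tells. Its arguments: {"type":"object","properties":{"increments":{"type":"array","items":{"type":"array","items":{"type":"array","items":{"type":"number"}}}},"force":{"type":"number"}},"required":["increments"]}

```bash
mkdir -p pics; cat > h.py <<'E'
import numpy as np, cv2
from scipy.spatial.transform import Rotation as Ro
from workcell import read_state, viewer, bot
def cam(name):
    s=read_state(); im,d=viewer.read_camera(name); p=viewer.camera_params(name)
    if name=='wrist':
        T=np.eye(4);T[:3,:3]=Ro.from_rotvec(s['tcp_rot']).as_matrix();T[:3,3]=s['tool_pos']
        C=T@np.array(p['hand_eye'])
    else:
        C=np.eye(4);R=np.array(p['R']);C[:3,:3]=R.T;C[:3,3]=-R.T@np.array(p['t'])
    return im,d,p,C
def rays(p,C,uv):
    uv=np.atleast_2d(np.array(uv,float))
    a=np.stack([(uv[:,0]-p['cx'])/p['fx'],(uv[:,1]-p['cy'])/p['fy']],1); b=a.copy()
    for _ in range(10): b=a/(1+p['k1']*(b**2).sum(1,keepdims=True))
    return np.c_[b,np.ones(len(b))]@C[:3,:3].T
def onplane(p,C,uv,z):
    r=rays(p,C,uv); return C[:3,3]+r*((z-C[2,3])/r[:,2:])
def cloud(d,p,C):
    v,u=np.mgrid[0:480,0:640]; r=rays(p,C,np.c_[u.ravel(),v.ravel()])
    P=C[:3,3]+r*d.reshape(-1,1); P[d.ravel()==0]=np.nan
    return P.reshape(480,640,3)
E
python3 - <<'E'
from h import *
for n in ('top','side'):
    im,d,p,C=cam(n); cv2.imwrite(f'pics/{n}0.png',im); np.savez(f'{n}0.npz',im=im,d=d,C=C); print(n,C.round(3).tolist(),p['fx'],p['k1'])
s=read_state();print(s)
E
```

```text
top [[-0.007, -0.991, 0.134, 0.439], [-1.0, 0.005, -0.014, 0.119], [0.014, -0.134, -0.991, 1.097], [0.0, 0.0, 0.0, 1.0]] 455.67119695814 -0.07003268047992811
side [[-0.814, -0.379, 0.44, 0.013], [-0.581, 0.513, -0.632, 0.901], [0.014, -0.77, -0.637, 0.854], [0.0, 0.0, 0.0, 1.0]] 443.39532842409193 -0.07510019688805833
{'time': 0.1, 'q': array([-1.23790760e+00,  2.64698681e-01,  1.60527442e+00, -1.20379285e-05,
        1.27372377e+00, -3.69399383e-02]), 'joint_vel': array([-0.0003705 , -0.00237868, -0.00345101,  0.00092975,  0.00032893,
       -0.00208994]), 'joint_torque': array([ 5.51606827e-04, -5.16706252e+01, -3.68588841e+01, -5.16210332e-05,
        6.27391346e-03, -1.21253642e-06]), 'tool_pos': array([ 0.24377812, -0.62886921,  0.30265235]), 'tcp_rot': array([-3.08598966e+00, -5.77243635e-01,  5.04860854e-04]), 'wrist_force': array([-0.46900653,  0.21590679, -0.58170738]), 'torque': array([ 0.02062069, -0.01205534,  0.00477063]), 'grip_force': 0.0, 'width': 0.9963533174337263}
```

View pics/top0.png

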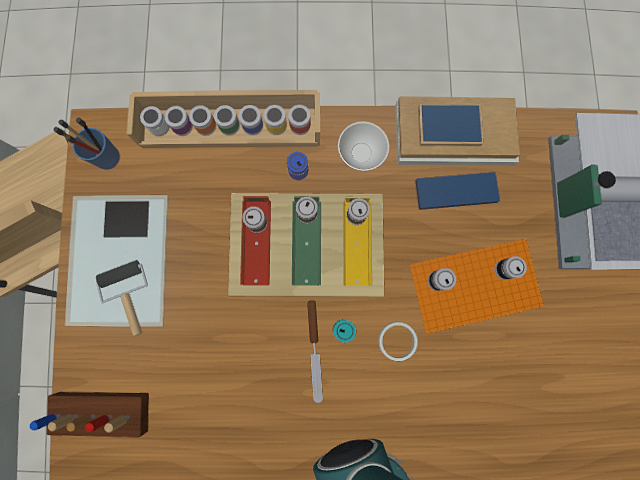

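View pics/side0.png

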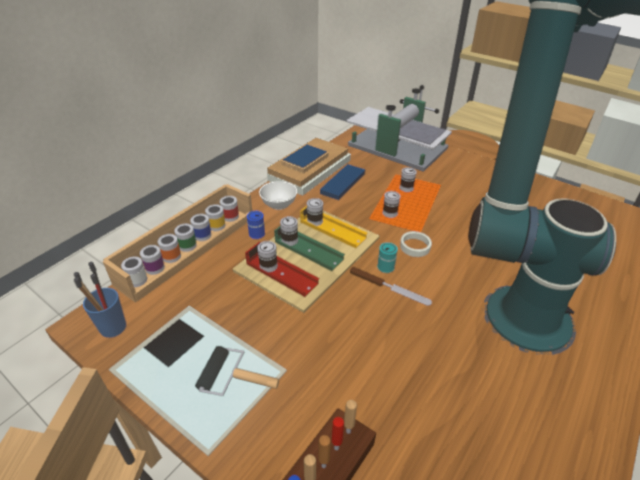

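The top view shows the returned tins on the mat at (443,280) and (513,268). The trays are red, green and yellow from left to right, with stock tins at (255,218), (307,208) and (358,210). The blue can (297,165) and the turquoise one (344,331) are look-alikes.

```bash
cat > m.py <<'E'
from h import *
Z=np.load('top0.npz'); im,d,C=Z['im'],Z['d'],Z['C']; p=viewer.camera_params('top')
P=cloud(d,p,C)
for n,(u,v) in dict(A=(443,280),B=(513,268),sr=(255,218),sg=(307,208),sy=(358,210)).items():
    W=P[v-22:v+22,u-22:u+22].reshape(-1,3); zt=0.072 if n in'AB' else .085
    W=W[abs(W[:,2]-zt)<.012]
    c,r=cv2.minEnclosingCircle(W[:,:2].astype(np.float32)); print(n,len(W),np.round(c,4),round(r,4),np.median(W,0).round(4), (W.max(0)+W.min(0))[:2].round(4)/2)
hsv=cv2.cvtColor(im,cv2.COLOR_BGR2HSV); roi=np.zeros((480,640),np.uint8); roi[190:300,228:386]=255
g={'red':((0,150,60),(8,255,255)),'green':((50,70,40),(85,255,200)),'yellow':((22,180,120),(32,255,255))}
for n,(a,b) in g.items():
    m=cv2.inRange(hsv,a,b)&roi; v,u=np.nonzero(m)
    W=onplane(p,C,np.c_[u,v],.020)
    print(n,len(u),u.min(),u.max(),v.min(),v.max(),[np.round(x,4) for x in cv2.minAreaRect(W[:,:2].astype(np.float32))])
# white dots on lanes
for (u,v) in [(257,244),(256,281),(307,244),(307,281),(358,244),(357,281)]:
    w=im[v-7:v+8,u-7:u+8].min(2).astype(float); w=np.maximum(w-w.max()*.6,0)
    V,U=np.mgrid[v-7:v+8,u-7:u+8]; c=((w*U).sum()/w.sum(),(w*V).sum()/w.sum())
    print('dot',np.round(c,1),onplane(p,C,c,.015)[0].round(4))
print(read_state()['wrist_force'])
E
python3 m.py
```

```text
A 381 [ 0.5042 -0.1775] 0.0255 [ 0.5042 -0.1762  0.0723] [ 0.5046  -0.17725]
B 369 [ 0.5306 -0.3453] 0.025 [ 0.5301 -0.3429  0.0728] [ 0.53025 -0.3453 ]
sr 390 [0.6469 0.256 ] 0.0252 [0.6457 0.2559 0.0855] [0.6458  0.25605]
sg 382 [0.6691 0.1357] 0.0251 [0.6683 0.1361 0.0858] [0.6686  0.13515]
sy 379 [0.6647 0.0162] 0.0253 [0.6634 0.0163 0.0858] [0.66445 0.0169 ]
red 1879 241 270 196 284 [array([0.6051, 0.2581]), array([0.068 , 0.2129]), np.float64(89.8034)]
green 1531 292 320 197 284 [array([0.6033, 0.1375]), array([0.0668, 0.2104]), np.float64(89.6094)]
yellow 1901 343 371 197 284 [array([0.6027, 0.0156]), array([0.067 , 0.2113]), np.float64(89.2289)]
dot [256.  243.1] [0.597  0.2575 0.015 ]
dot [255.7 285. ] [0.4967 0.2571 0.015 ]
dot [306.2 243.2] [0.596  0.1371 0.015 ]
dot [306.7 285. ] [0.4959 0.1362 0.015 ]
dot [356.1 243.4] [0.5949 0.0173 0.015 ]
dot [356.9 285.5] [0.494  0.0172 0.015 ]
[-0.46900653  0.21590679 -0.58170738]
```

Call:
jog_arm:
  increments:
    - [[0.95,-0.95,0,0,0,0.7,1],[0.95,-0.95,0,0,0,0.7,1],[0.95,-0.95,0,0,0,0.7,1],[0.95,-0.95,0,0,0,0.72,1],[0.95,-0.95,0,0,0,0.72,1]]
  force: 40

```text
time: 0.52
tool_pos: [0.3508, -0.4578, 0.3033]
tcp_rot: [-3.141, 0.009, 0.001]
wrist_force: [0.4, -0.4, 0.5]
width: 1.002
grip_force: 0.0
```

Call:
jog_arm:
  increments:
    - [[1,-0.75,0.4,0,0,0,1],[1,-0.75,0.5,0,0,0,1],[1,-0.75,0.5,0,0,0,1],[1,-0.75,0.5,0,0,0,1],[0,0,0,0,0,0,1]]

```text
time: 0.93
tool_pos: [0.4737, -0.3645, 0.2428]
tcp_rot: [-3.136, -0.006, 0.004]
wrist_force: [-0.6, -1.0, -0.4]
width: 0.999
grip_force: 0.0
```

```bash
cat > look.py <<'E'
import sys
from h import *
# tins by top-rim height in the wrist view
zt=float(sys.argv[1]); s=read_state(); im,d,p,C=cam('wrist'); P=cloud(d,p,C)
if len(sys.argv)>2: cv2.imwrite(sys.argv[2],im)
R=Ro.from_rotvec(s['tcp_rot']).as_matrix(); print('t',s['time'],'tcp',s['tool_pos'].round(4),'x',R[:,0].round(3),'z',R[:,2].round(3),'F',s['wrist_force'].round(2),'w',round(s['width'],3))
m=((abs(P[...,2]-zt)<.008)*255).astype(np.uint8)
n,l,st,ce=cv2.connectedComponentsWithStats(m)
for i in range(1,n):
    if st[i,4]>250:
        W=P[l==i]; c,r=cv2.minEnclosingCircle(W[:,:2].astype(np.float32)); print(st[i],np.round(c,4),round(r,4),W[:,2].mean().round(4))
E
python3 look.py .072 pics/w1.png
```

```text
t 0.9333 tcp [ 0.4737 -0.3645  0.2428] x [ 1.     0.004 -0.002] z [-0.002  0.006 -1.   ] F [-0.62 -1.01 -0.39] w 0.999
[ 236   89   89   93 6473] [ 0.5293 -0.3445] 0.0252 0.0727
[   0  138   40   85 2478] [ 0.5029 -0.1849] 0.024 0.0716
```

View pics/w1.png

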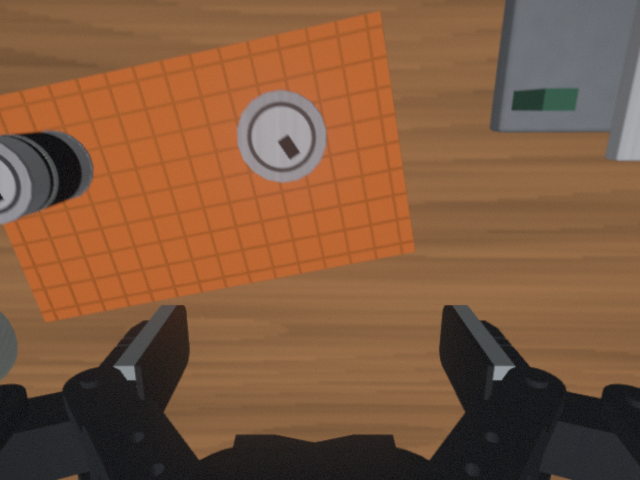

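The wrist view shows tin B at (281,136), with the mat around it clear for the fingers. I'll centre over it and take a baseline reading of the empty gripper.

Call:
jog_arm:
  increments:
    - [[0.95,-0.35,0.5,0,0,0,1],[0.9,-0.32,0.4,0,0,0,1],[0,0,0,0,0,0,1],[0,0,0,0,0,0,1],[0,0,0,0,0,0,1]]

```text
time: 1.4
tool_pos: [0.5257, -0.3506, 0.22]
tcp_rot: [3.141, -0.002, -0.001]
wrist_force: [0.8, 0.4, 0.7]
width: 1.002
grip_force: 0.0
```

```bash
cat > feel.py <<'E'
import sys
from h import *
n=int(sys.argv[1]); F=[];T=[]
for i in range(n):
    viewer.read_camera('wrist'); s=read_state(); F.append(s['wrist_force']); T.append(s['joint_torque'])
F=np.array(F);T=np.array(T); R=Ro.from_rotvec(s['tcp_rot']).as_matrix()
print('t',s['time'],'tcp',s['tool_pos'].round(4),'x',R[:,0].round(4),'w',round(s['width'],3),'g',s['grip_force'])
print('F',F.mean(0).round(3),'sd',F.std(0).round(2),'T',T.mean(0).round(3),T.std(0).round(3))
E
python3 feel.py 12
```

```text
t 2.0 tcp [ 0.5264 -0.3499  0.22  ] x [ 1.e+00 -1.e-03  1.e-04] w 0.997 g 0.0
F [ 0.114  0.287 -0.109] sd [0.38 0.39 0.38] T [ 6.5000e-02 -4.8058e+01 -3.4389e+01  2.0000e-03 -1.0000e-03 -2.0000e-03] [0.181 0.256 0.073 0.01  0.001 0.002]
```

Call:
jog_arm:
  increments:
    - [[0.1,-0.18,0.9,0,0,0,1],[0,0,1,0,0,0,1],[0,0,1,0,0,0,1],[0,0,0.9,0,0,0,1],[0,0,0.4,0,0,0,1]]

```text
time: 2.42
tool_pos: [0.5273, -0.3428, 0.0896]
tcp_rot: [-3.138, 0.001, 0.008]
wrist_force: [-0.9, 0.9, -0.3]
width: 1.002
grip_force: 0.0
```

Call:
jog_arm:
  increments:
    - [[0,0,0,0,0,0,0.2],[0,0,0,0,0,0,-0.2],[0,0,0,0,0,0,-0.2],[0,0,0,0,0,0,-0.2],[0,0,0,0,0,0,-0.2]]

```text
time: 2.83
tool_pos: [0.5308, -0.3454, 0.0962]
tcp_rot: [3.139, -0.002, 0.005]
wrist_force: [0.4, -0.1, 3.2]
width: 0.577
grip_force: 42.3
```

Call:
jog_arm:
  increments:
    - [[0,0,-0.3,0,0,0,-0.2],[0,0,-0.9,0,0,0,-0.2],[0,0,-1,0,0,0,-0.2],[0,0,-1,0,0,0,-0.2],[0,0,-0.9,0,0,0,-0.2]]

```text
time: 3.25
tool_pos: [0.5293, -0.3444, 0.2192]
tcp_rot: [3.141, -0.001, 0.001]
wrist_force: [0.5, -0.3, -3.2]
width: 0.576
grip_force: 42.5
```

Call:
jog_arm:
  increments:
    - [[0,0,-0.1,0,0,0,-0.2],[0,0,0,0,0,0,-0.2],[0,0,0,0,0,0,-0.2],[0,0,0,0,0,0,-0.2],[0,0,0,0,0,0,-0.2]]

```text
time: 3.67
tool_pos: [0.5281, -0.3435, 0.2168]
tcp_rot: [-3.139, 0.002, 0.007]
wrist_force: [0.3, -0.1, -3.4]
width: 0.576
grip_force: 42.5
```

```bash
python3 feel.py 14
```

```text
t 4.3667 tcp [ 0.5295 -0.3445  0.22  ] x [ 1.e+00 -9.e-04  2.e-04] w 0.575 g 42.53461539745331
F [ 0.01  -0.031 -3.224] sd [0.58 0.35 0.46] T [ 0.0000e+00 -5.0281e+01 -3.6029e+01 -2.0000e-03  1.5000e-02 -0.0000e+00] [0.001 0.165 0.092 0.    0.011 0.   ]
```

```bash
sed -i "s/^print('F'/Q=s['q']; print('q',Q.round(4),'r',np.hypot(*s['tool_pos'][:2]).round(4))\n&/" feel.py; python3 feel.py 25
```

```text
t 5.6167 tcp [ 0.5295 -0.3445  0.2199] x [ 1.e+00 -9.e-04 -0.e+00] w 0.574 g 42.53479242324829
q [-0.6162  0.2463  1.786  -0.      1.1093  0.9555] r 0.6317
F [-0.185  0.078 -3.4  ] sd [0.49 0.5  0.46] T [ 0.0000e+00 -5.0320e+01 -3.6127e+01 -2.0000e-03  3.0000e-03  0.0000e+00] [0.001 0.006 0.003 0.    0.001 0.   ]
```

Call:
jog_arm:
  increments:
    - [[0,0,0.9,0,0,0,-0.2],[0,0,1,0,0,0,-0.2],[0,0,1,0,0,0,-0.2],[0,0,0.8,0,0,0,-0.2],[0,0,0.3,0,0,0,-0.2]]

```text
time: 6.03
tool_pos: [0.5269, -0.3427, 0.0958]
tcp_rot: [-3.137, 0.001, 0.01]
wrist_force: [-17.7, 12.5, 53.2]
width: 0.575
grip_force: 48.4
```

Call:
jog_arm:
  increments:
    - [[0,0,0.1,0,0,0,-0.2],[0,0,0.08,0,0,0,-0.2],[0,0,0,0,0,0,-0.2],[0,0,0,0,0,0,0.4],[0,0,0,0,0,0,1]]

```text
time: 6.45
tool_pos: [0.5308, -0.3454, 0.0962]
tcp_rot: [3.139, -0.002, 0.005]
wrist_force: [-0.7, 0.3, -0.5]
width: 0.823
grip_force: 0.0
```

Call:
jog_arm:
  increments:
    - [[0,0,0,0,0,0,1],[0,0,0,0,0,0,1],[0,0,0,0,0,0,1],[0,0,-0.5,0,0,0,1],[0,0,-0.9,0,0,0,1]]

```text
time: 6.87
tool_pos: [0.5271, -0.3428, 0.133]
tcp_rot: [-3.137, 0.002, 0.01]
wrist_force: [-0.3, 0.1, -1.2]
width: 1.0
grip_force: 0.0
```

Call:
jog_arm:
  increments:
    - [[0,0,-0.9,0,0,0,1],[0,0,-0.9,0,0,0,1],[0,0,-0.98,0,0,0,1],[0,0,0,0,0,0,1],[0,0,0,0,0,0,1]]

```text
time: 7.28
tool_pos: [0.5309, -0.3455, 0.2231]
tcp_rot: [3.138, -0.001, 0.008]
wrist_force: [-0.3, -0.2, -0.2]
width: 1.003
grip_force: 0.0
```

```bash
python3 feel.py 4 >/dev/null; python3 feel.py 12; python3 feel.py 5|tail -1
```

```text
t 8.0833 tcp [ 0.5295 -0.3445  0.2199] x [ 1.e+00 -9.e-04  0.e+00] w 0.998 g 0.0
q [-0.6162  0.2463  1.7859 -0.      1.1094  0.9555] r 0.6317
F [ 0.167  0.11  -0.058] sd [0.57 0.42 0.42] T [ 1.0000e-03 -4.8231e+01 -3.4383e+01  0.0000e+00  9.0000e-03  0.0000e+00] [0.001 0.217 0.126 0.    0.005 0.   ]
F [-0.193  0.153  0.073] sd [0.16 0.63 0.26] T [-1.0000e-03 -4.8158e+01 -3.4408e+01  0.0000e+00 -0.0000e+00  0.0000e+00] [0.001 0.016 0.009 0.    0.    0.   ]
```

Torque and force both put tin B at about 345 g, so either green or yellow is accepted, and I'm choosing green. I'll regrip it and carry it over.

Call:
jog_arm:
  increments:
    - [[0,0,0.8,0,0,0,1],[0,0,1,0,0,0,1],[0,0,1,0,0,0,1],[0,0,0.9,0,0,0,1],[0,0,0.4,0,0,0,1]]

```text
time: 8.75
tool_pos: [0.5273, -0.343, 0.0927]
tcp_rot: [-3.138, 0.001, 0.008]
wrist_force: [-1.5, 1.1, 0.1]
width: 0.999
grip_force: 0.0
```

Call:
jog_arm:
  increments:
    - [[0,0,0.05,0,0,0,0.2],[0,0,0,0,0,0,-0.2],[0,0,0,0,0,0,-0.2],[0,0,0,0,0,0,-0.2],[0,0,0,0,0,0,-0.2]]

```text
time: 9.17
tool_pos: [0.5307, -0.3453, 0.0975]
tcp_rot: [3.139, -0.001, 0.005]
wrist_force: [0.7, 0.7, 0.6]
width: 0.58
grip_force: 42.3
```

Call:
jog_arm:
  increments:
    - [[0,0,-0.3,0,0,0,-0.2],[0,0,-0.8,0,0,0,-0.2],[0,0,-1,0,0,0,-0.2],[0,-0.2,-1,0,0,0,-0.2],[0,-0.5,-0.8,0,0,0,-0.2]]

```text
time: 9.58
tool_pos: [0.5299, -0.3251, 0.2157]
tcp_rot: [3.139, -0.004, 0.004]
wrist_force: [1.8, -0.7, -2.3]
width: 0.575
grip_force: 42.4
```

Call:
jog_arm:
  increments:
    - [[0.1,-0.8,-0.25,0,0,0,-0.2],[0.15,-0.9,0,0,0,0,-0.2],[0.15,-0.9,0,0,0,0,-0.2],[0.15,-0.9,0,0,0,0,-0.2],[0.15,-0.9,0,0,0,0,-0.2]]

```text
time: 10.0
tool_pos: [0.5503, -0.1903, 0.2209]
tcp_rot: [3.141, -0.002, 0.001]
wrist_force: [0.9, -0.4, -3.2]
width: 0.577
grip_force: 42.4
```

Call:
jog_arm:
  increments:
    - [[0.15,-0.9,0,0,0,0,-0.2],[0.15,-0.9,0,0,0,0,-0.2],[0.15,-0.9,0,0,0,0,-0.2],[0.15,-0.9,0,0,0,0,-0.2],[0.15,-0.9,0,0,0,0,-0.2]]

```text
time: 10.42
tool_pos: [0.5729, -0.0552, 0.2207]
tcp_rot: [3.141, -0.001, 0.001]
wrist_force: [0.3, 0.9, -3.3]
width: 0.576
grip_force: 42.4
```

Call:
jog_arm:
  increments:
    - [[0.15,-0.9,0,0,0,0,-0.2],[0.15,-0.9,0,0,0,0,-0.2],[0.15,-0.9,0,0,0,0,-0.2],[0.15,-0.9,0,0,0,0,-0.2],[0.1,-0.9,0,0,0,0,-0.2]]

```text
time: 10.83
tool_pos: [0.5943, 0.0797, 0.2208]
tcp_rot: [3.142, -0.001, 0.001]
wrist_force: [0.7, -0.2, -3.6]
width: 0.577
grip_force: 42.4
```

Call:
jog_arm:
  increments:
    - [[0,-0.5,0,0,0,0,-0.2],[0,-0.25,0,0,0,0,-0.2],[0,0,0,0,0,0,-0.2],[0,0,0,0,0,0,-0.2],[0,0,0,0,0,0,-0.2]]

```text
time: 11.25
tool_pos: [0.5942, 0.0997, 0.2199]
tcp_rot: [3.141, -0.003, -0.0]
wrist_force: [-0.5, 0.8, -3.3]
width: 0.58
grip_force: 42.5
```

```bash
python3 feel.py 6; python3 look.py .085 pics/w2.png
```

```text
t 11.55 tcp [0.5944 0.1002 0.2199] x [ 1.e+00 -2.e-03 -1.e-04] w 0.575 g 42.46860444545746
q [ 1.2570e-01  1.9440e-01  1.8494e+00 -1.0000e-04  1.0979e+00  1.6985e+00] r 0.6028
F [-0.019  0.059 -3.544] sd [0.53 0.38 0.77] T [ 1.5400e-01 -4.7164e+01 -3.5909e+01  7.0000e-03  1.1000e-02 -3.0000e-03] [0.152 0.006 0.019 0.009 0.001 0.001]
t 11.55 tcp [0.5944 0.1002 0.2199] x [ 1.    -0.002 -0.   ] z [-0. -0. -1.] F [-0.64  0.14 -3.83] w 0.575
[ 181   43  109  115 9551] [0.668 0.136] 0.0251 0.0858
[ 437   52  115  114 9851] [0.6635 0.0165] 0.0252 0.0854
[   0  101   45  101 3350] [0.6451 0.2491] 0.0235 0.0845
```

View pics/w2.png

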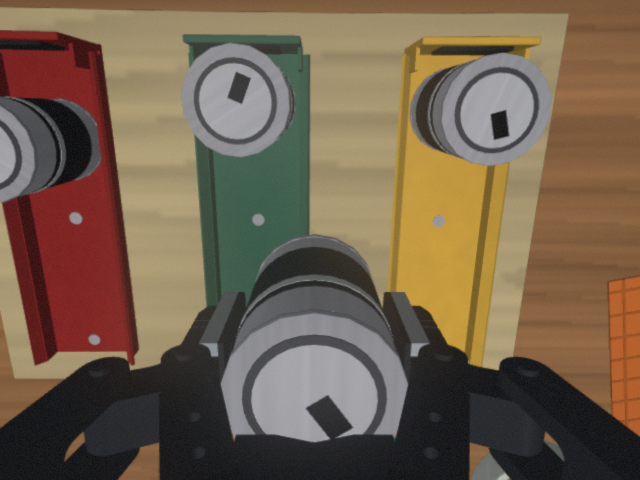

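The wrist view shows the lane dots at (75,218), (258,220) and (438,221), with the tin upright in the grip. I'll locate the lane from the green dot and walls.

```bash
cat > lane.py <<'E'
from h import *
im,d,p,C=cam('wrist'); hsv=cv2.cvtColor(im,cv2.COLOR_BGR2HSV)
for u,v in [(75,218),(258,220),(438,221)]:
    w=im[v-10:v+11,u-10:u+11].min(2).astype(float); w=np.maximum(w-140,0); V,U=np.mgrid[v-10:v+11,u-10:u+11]
    c=((w*U).sum()/w.sum(),(w*V).sum()/w.sum()); print(np.round(c,1),onplane(p,C,c,.015)[0].round(4))
P=cloud(d,p,C)
m=(P[...,2]>.028)&(P[...,2]<.037)
for lo,hi in ((-.03,.06),(.08,.19)):
    for xa in (.58,.60,.62):
        k=m&(abs(P[...,0]-xa)<.006)&(P[...,1]>lo)&(P[...,1]<hi)
        y=P[k][:,1]; print(lo,xa,k.sum(),(y.min().round(4),y.max().round(4),((y.min()+y.max())/2).round(4)) if k.sum() else '')
k=(abs(P[...,2]-.057)<.008)&(P[...,0]>.68); print('stop',k.sum(),[np.percentile(P[k][:,0],[2,50,98]).round(4)] if k.sum() else '')
E
python3 lane.py
```

```text
[ 75.8 217.6] [0.5957 0.258  0.015 ]
[258.5 219.2] [0.5944 0.1374 0.015 ]
[438.9 220.7] [0.5931 0.0173 0.015 ]
-0.03 0.58 337 (np.float64(-0.0169), np.float64(0.0524), np.float64(0.0178))
-0.03 0.6 390 (np.float64(-0.0167), np.float64(0.052), np.float64(0.0177))
-0.03 0.62 408 (np.float64(-0.0171), np.float64(0.0519), np.float64(0.0174))
0.08 0.58 198 (np.float64(0.1651), np.float64(0.172), np.float64(0.1685))
0.08 0.6 371 (np.float64(0.1035), np.float64(0.1718), np.float64(0.1376))
0.08 0.62 416 (np.float64(0.1033), np.float64(0.1716), np.float64(0.1375))
stop 3928 [array([0.6859, 0.6973, 0.701 ])]
```

Call:
jog_arm:
  increments:
    - [[0,-0.7,0,0,0,0,-0.2],[0,-0.54,0.3,0,0,0,-0.2],[0,0,0.6,0,0,0,-0.2],[0,0,0.7,0,0,0,-0.2],[0,0,0.7,0,0,0,-0.2]]

```text
time: 12.07
tool_pos: [0.595, 0.1387, 0.1509]
tcp_rot: [-3.141, 0.0, -0.003]
wrist_force: [-1.3, -0.1, -4.4]
width: 0.577
grip_force: 42.9
```

Call:
jog_arm:
  increments:
    - [[0,0,0.5,0,0,0,-0.2],[0,0,0.35,0,0,0,-0.2],[0,0,0.2,0,0,0,-0.2],[0,0,0.1,0,0,0,-0.2],[0,0,0,0,0,0,-0.2]]

```text
time: 12.48
tool_pos: [0.5945, 0.1381, 0.1162]
tcp_rot: [3.142, -0.002, -0.0]
wrist_force: [-0.2, 1.1, -3.4]
width: 0.577
grip_force: 42.9
```

Call:
jog_arm:
  increments:
    - [[0,0,0.05,0,0,0,-0.2],[0,0,0,0,0,0,-0.2],[0,0,0.05,0,0,0,-0.2],[0,0,0,0,0,0,-0.2],[0,0,0,0,0,0,-0.2]]

```text
time: 12.9
tool_pos: [0.5946, 0.1382, 0.1138]
tcp_rot: [-3.141, 0.001, -0.001]
wrist_force: [0.1, 0.5, -4.3]
width: 0.573
grip_force: 42.9
```

```bash
python3 feel.py 5
```

```text
t 13.15 tcp [0.5944 0.1382 0.1135] x [ 1.e+00 -9.e-04  1.e-04] w 0.575 g 42.91068077087402
q [0.1876 0.3249 1.9063 0.     0.9102 1.7592] r 0.6103
F [-0.234  0.157 -3.608] sd [0.34 0.27 0.5 ] T [-3.0000e-03 -5.0445e+01 -3.1862e+01  1.0000e-03  4.0000e-03 -0.0000e+00] [0.001 0.008 0.006 0.    0.001 0.   ]
```

Call:
jog_arm:
  increments:
    - [[0,0,0.1,0,0,0,-0.2],[0,0,0,0,0,0,-0.2],[0,0,0.03,0,0,0,-0.2],[0,0,0,0,0,0,-0.2],[0,0,0,0,0,0,-0.2]]

```text
time: 13.57
tool_pos: [0.5948, 0.1383, 0.1105]
tcp_rot: [-3.141, 0.001, -0.001]
wrist_force: [-2.0, -0.4, 5.1]
width: 0.574
grip_force: 43.3
```

Call:
jog_arm:
  increments:
    - [[0,0,0.03,0,0,0,-0.2],[0,0,0,0,0,0,-0.2],[0,0,0,0,0,0,-0.2],[0,0,0,0,0,0,-0.2],[0,0,0,0,0,0,-0.2]]

```text
time: 13.98
tool_pos: [0.5949, 0.1383, 0.1105]
tcp_rot: [-3.141, 0.001, -0.002]
wrist_force: [-5.0, -0.3, 10.6]
width: 0.579
grip_force: 44.1
```

```bash
python3 feel.py 4
```

```text
t 14.1833 tcp [0.5949 0.1383 0.1105] x [ 1.e+00 -9.e-04  1.e-03] w 0.577 g 44.09145534038544
q [ 0.1876  0.3291  1.9073 -0.      0.9042  1.7593] r 0.6107
F [-4.478 -0.554 10.546] sd [0.65 0.22 0.36] T [-2.6700e-01 -4.2923e+01 -2.8654e+01  5.0000e-03 -1.5290e+00 -1.9000e-02] [0.001 0.001 0.001 0.    0.    0.   ]
```

Call:
jog_arm:
  increments:
    - [[0,0,-0.06,0,0,0,-0.2],[0.03,0,0,0,0,0,-0.2],[0.07,0,0,0,0,0,-0.2],[0.1,0,0,0,0,0,-0.2],[0.1,0,0,0,0,0,-0.2]]

```text
time: 14.6
tool_pos: [0.6037, 0.1382, 0.1105]
tcp_rot: [-3.142, 0.001, -0.0]
wrist_force: [-2.5, 0.0, 4.1]
width: 0.575
grip_force: 43.6
```

Call:
jog_arm:
  increments:
    - [[0.1,0,0,0,0,0,-0.2],[0.06,0,0,0,0,0,-0.2],[0.04,0,0,0,0,0,-0.2],[0.03,0,0,0,0,0,-0.2],[0,0,0,0,0,0,-0.2]]

```text
time: 15.02
tool_pos: [0.6107, 0.1381, 0.1105]
tcp_rot: [-3.142, 0.002, -0.001]
wrist_force: [-2.4, 0.6, 4.0]
width: 0.576
grip_force: 43.4
```

```bash
python3 feel.py 4; python3 look.py .085
```

```text
t 15.2167 tcp [0.6106 0.1382 0.1105] x [ 1.e+00 -9.e-04  9.e-04] w 0.577 g 43.391509652137756
q [ 1.8280e-01  3.5400e-01  1.8727e+00 -1.0000e-04  9.1400e-01  1.7545e+00] r 0.6261
F [-1.233  0.037  3.656] sd [0.48 0.1  0.28] T [-2.6500e-01 -4.7793e+01 -2.9598e+01 -4.5000e-02 -4.0500e-01 -1.8000e-02] [0.032 0.068 0.098 0.011 0.076 0.   ]
t 15.2167 tcp [0.6106 0.1382 0.1105] x [ 1.    -0.001  0.001] z [ 0.001  0.    -1.   ] F [-0.95  0.03  3.79] w 0.577
[  212    52   222   223 38299] [0.6681 0.1358] 0.0252 0.0857
[   73   300   481   142 27181] [0.6214 0.138 ] 0.057 0.0857
```

Call:
jog_arm:
  increments:
    - [[0.03,0,-0.03,0,0,0,-0.2],[0.04,0,0,0,0,0,-0.2],[0.04,0,0,0,0,0,-0.2],[0.03,0,0,0,0,0,-0.2],[0.02,0,0,0,0,0,-0.2]]

```text
time: 15.68
tool_pos: [0.6149, 0.138, 0.1106]
tcp_rot: [3.141, -0.001, -0.001]
wrist_force: [-0.1, -0.7, -2.0]
width: 0.572
grip_force: 43.1
```

Call:
jog_arm:
  increments:
    - [[0.02,0,0,0,0,0,-0.2],[0.02,0,0,0,0,0,-0.2],[0.01,0,0,0,0,0,-0.2],[0,0,0,0,0,0,-0.2],[0,0,0,0,0,0,-0.2]]

```text
time: 16.1
tool_pos: [0.6166, 0.1381, 0.1111]
tcp_rot: [3.142, -0.001, -0.0]
wrist_force: [-0.5, 0.5, -3.9]
width: 0.577
grip_force: 43.0
```

```bash
python3 feel.py 4
```

```text
t 16.3 tcp [0.6166 0.1381 0.1113] x [ 1.e+00 -9.e-04  0.e+00] w 0.579 g 42.99998223781586
q [0.181  0.3628 1.8587 0.     0.9201 1.7527] r 0.6319
F [-0.081 -0.047 -3.231] sd [0.54 0.59 0.16] T [-7.0000e-03 -5.2694e+01 -3.2066e+01  0.0000e+00  5.0000e-03 -0.0000e+00] [0.002 0.003 0.003 0.    0.001 0.   ]
```

Call:
jog_arm:
  increments:
    - [[0.02,0,0,0,0,0,-0.2],[0.02,0,0,0,0,0,-0.2],[0,0,0,0,0,0,-0.2],[0,0,0,0,0,0,-0.2],[0,0,0,0,0,0,-0.2]]

```text
time: 16.72
tool_pos: [0.6179, 0.1381, 0.1113]
tcp_rot: [-3.142, 0.001, -0.0]
wrist_force: [0.4, 1.1, -3.8]
width: 0.577
grip_force: 43.0
```

```bash
python3 feel.py 2
```

```text
t 16.8167 tcp [0.6178 0.1381 0.1113] x [ 1.e+00 -9.e-04 -0.e+00] w 0.575 g 42.996346950531006
q [ 0.1806  0.3648  1.856  -0.      0.9209  1.7523] r 0.633
F [ 0.311 -0.39  -3.113] sd [0.05 0.08 0.07] T [-3.0000e-03 -5.2867e+01 -3.2115e+01  1.0000e-03  4.0000e-03 -0.0000e+00] [0.    0.002 0.004 0.    0.001 0.   ]
```

Call:
jog_arm:
  increments:
    - [[0.02,0,0,0,0,0,-0.2],[0.015,0,0,0,0,0,-0.2],[0,0,0,0,0,0,-0.2],[0,0,0,0,0,0,-0.2],[0,0,0,0,0,0,-0.2]]

```text
time: 17.23
tool_pos: [0.6189, 0.1381, 0.1113]
tcp_rot: [3.142, -0.001, -0.0]
wrist_force: [-0.5, 0.3, -3.6]
width: 0.576
grip_force: 43.0
```

```bash
python3 feel.py 2
```

```text
t 17.3333 tcp [0.6189 0.1381 0.1113] x [ 1.e+00 -1.e-03 -1.e-04] w 0.577 g 42.99699425697327
q [0.1803 0.3665 1.8536 0.     0.9216 1.752 ] r 0.6341
F [-0.528 -0.483 -3.575] sd [0.26 0.4  0.02] T [-3.0000e-03 -5.2969e+01 -3.2126e+01  1.0000e-03  5.0000e-03  0.0000e+00] [0.001 0.002 0.003 0.    0.    0.   ]
```

Call:
jog_arm:
  increments:
    - [[0.02,0,0,0,0,0,-0.2],[0.01,0,0,0,0,0,-0.2],[0,0,0,0,0,0,-0.2],[0,0,0,0,0,0,-0.2],[0,0,0,0,0,0,-0.2]]

```text
time: 17.75
tool_pos: [0.6198, 0.1381, 0.1113]
tcp_rot: [-3.142, 0.001, 0.0]
wrist_force: [-0.2, 0.1, -2.2]
width: 0.573
grip_force: 43.0
```

```bash
python3 feel.py 2 | tail -1
```

```text
F [-0.144  0.457 -3.384] sd [0.06 0.21 0.19] T [-3.0000e-03 -5.3060e+01 -3.2137e+01  1.0000e-03  5.0000e-03 -0.0000e+00] [0.    0.001 0.003 0.    0.    0.   ]
```

Call:
jog_arm:
  increments:
    - [[0.02,0,0,0,0,0,-0.2],[0.01,0,0,0,0,0,-0.2],[0,0,0,0,0,0,-0.2],[0,0,0,0,0,0,-0.2],[0,0,0,0,0,0,-0.2]]

```text
time: 18.27
tool_pos: [0.6205, 0.1381, 0.1112]
tcp_rot: [3.142, -0.001, -0.0]
wrist_force: [-0.1, 0.1, -3.2]
width: 0.575
grip_force: 43.0
```

```bash
python3 feel.py 2 
```

```text
t 18.3667 tcp [0.6206 0.1381 0.1112] x [ 1.e+00 -9.e-04 -2.e-04] w 0.575 g 42.98945903778076
q [ 0.1798  0.3693  1.8497 -0.      0.9229  1.7515] r 0.6357
F [-0.32   0.223 -3.193] sd [0.07 0.27 0.13] T [-1.0600e-01 -5.3118e+01 -3.2500e+01 -3.2000e-02 -2.0700e-01 -1.0000e-03] [0.004 0.006 0.011 0.001 0.005 0.   ]
```

Call:
jog_arm:
  increments:
    - [[0.02,0,0,0,0,0,-0.2],[0,0,0,0,0,0,-0.2],[0,0,0,0,0,0,-0.2],[0,0,0,0,0,0,-0.2],[0,0,0,0,0,0,-0.2]]

```text
time: 18.78
tool_pos: [0.6211, 0.1381, 0.1112]
tcp_rot: [3.142, -0.001, -0.001]
wrist_force: [-1.2, -0.0, -4.1]
width: 0.576
grip_force: 43.0
```

```bash
python3 feel.py 2 
```

```text
t 18.8833 tcp [0.6212 0.1381 0.1112] x [ 1.e+00 -9.e-04 -2.e-04] w 0.573 g 42.98437714576721
q [0.1796 0.3703 1.8484 0.     0.9232 1.7513] r 0.6363
F [-2.213 -0.378 -2.479] sd [0.11 0.05 0.11] T [-2.5800e-01 -5.3125e+01 -3.2936e+01 -8.3000e-02 -4.8200e-01 -1.0000e-03] [0.001 0.019 0.007 0.001 0.001 0.   ]
```

Call:
jog_arm:
  increments:
    - [[0.02,0,0,0,0,0,-0.2],[0,0,0,0,0,0,-0.2],[0,0,0,0,0,0,-0.2],[0,0,0,0,0,0,-0.2],[0,0,0,0,0,0,-0.2]]

```text
time: 19.3
tool_pos: [0.6219, 0.1381, 0.1113]
tcp_rot: [-3.142, 0.001, -0.0]
wrist_force: [-0.9, 0.7, -2.8]
width: 0.578
grip_force: 43.0
```

```bash
python3 feel.py 2 
```

```text
t 19.4 tcp [0.6219 0.1381 0.1112] x [ 1.e+00 -9.e-04  1.e-04] w 0.574 g 42.99483597278595
q [ 0.1795  0.3712  1.8469 -0.      0.9234  1.7511] r 0.637
F [-1.312  0.416 -3.415] sd [0.21 0.19 0.1 ] T [-2.4200e-01 -5.3467e+01 -3.2993e+01 -7.9000e-02 -4.0200e-01  1.0000e-03] [0.003 0.014 0.    0.001 0.005 0.   ]
```

Call:
jog_arm:
  increments:
    - [[0.02,0,0,0,0,0,-0.2],[0,0,0,0,0,0,-0.2],[0,0,0,0,0,0,-0.2],[0,0,0,0,0,0,-0.2],[0,0,0,0,0,0,-0.2]]

```text
time: 19.82
tool_pos: [0.622, 0.1381, 0.1112]
tcp_rot: [3.141, -0.001, -0.002]
wrist_force: [-4.9, -0.3, -0.8]
width: 0.577
grip_force: 42.9
```

```bash
python3 feel.py 2 
```

```text
t 19.9167 tcp [0.622  0.1381 0.1112] x [ 1.e+00 -9.e-04 -1.e-03] w 0.574 g 42.90833294391632
q [1.794e-01 3.720e-01 1.846e+00 1.000e-04 9.247e-01 1.751e+00] r 0.6372
F [-5.439  0.627 -0.985] sd [0.02 0.33 0.08] T [-7.7800e-01 -5.2501e+01 -3.4242e+01 -2.5300e-01 -1.5440e+00 -3.0000e-03] [0.011 0.017 0.026 0.004 0.025 0.   ]
```

Call:
jog_arm:
  increments:
    - [[0.02,0,0,0,0,0,-0.2],[0,0,0,0,0,0,-0.2],[0,0,0,0,0,0,-0.2],[0,0,0,0,0,0,-0.2],[0,0,0,0,0,0,-0.2]]

```text
time: 20.33
tool_pos: [0.6221, 0.1381, 0.1112]
tcp_rot: [3.141, -0.001, -0.004]
wrist_force: [-6.8, 0.2, 0.8]
width: 0.576
grip_force: 43.0
```

```bash
python3 feel.py 2 
```

```text
t 20.4333 tcp [0.6221 0.1381 0.1111] x [ 1.0e+00 -9.0e-04 -2.3e-03] w 0.577 g 42.98838973045349
q [1.7930e-01 3.7270e-01 1.8450e+00 3.0000e-04 9.2620e-01 1.7508e+00] r 0.6372
F [-6.583  0.34   0.662] sd [0.28 0.78 0.19] T [-1.0290e+00 -5.1901e+01 -3.4740e+01 -3.3400e-01 -2.0780e+00 -6.0000e-03] [0. 0. 0. 0. 0. 0.]
```

Call:
jog_arm:
  increments:
    - [[-0.025,0,0.01,0,0,0,-0.2],[0,0,0.02,0,0,0,-0.2],[0,0,0,0,0,0,-0.2],[0,0,0,0,0,0,0.3],[0,0,0,0,0,0,0.6]]

```text
time: 20.85
tool_pos: [0.6242, 0.1383, 0.1115]
tcp_rot: [-3.141, 0.001, -0.007]
wrist_force: [-0.3, -0.4, -0.0]
width: 0.772
grip_force: 0.0
```

Call:
jog_arm:
  increments:
    - [[0,0,0,0,0,0,0.9],[0,0,0,0,0,0,0.9],[0,0,0,0,0,0,0.9],[0,0,-0.2,0,0,0,0.9],[0,0,-0.5,0,0,0,0.9]]

```text
time: 21.27
tool_pos: [0.6208, 0.1378, 0.1295]
tcp_rot: [3.141, -0.002, -0.007]
wrist_force: [0.2, -0.3, -1.0]
width: 0.949
grip_force: 0.0
```

Call:
jog_arm:
  increments:
    - [[0,0,-0.8,0,0,0,1],[0,0,-0.9,0,0,0,1],[0,0,-0.9,0,0,0,1],[-0.8,0,-0.6,0,0,0,1],[-0.9,0,0,0,0,0,1]]

```text
time: 21.68
tool_pos: [0.5752, 0.1387, 0.2339]
tcp_rot: [-3.139, 0.002, -0.018]
wrist_force: [0.6, 0.2, -0.2]
width: 0.997
grip_force: 0.0
```

Call:
jog_arm:
  increments:
    - [[-0.9,0.3,0,0,0,0,1],[-0.7,0.6,0,0,0,0,1],[0,0.8,0,0,0,0,1],[0,0.4,0,0,0,0,1],[0,0,0,0,0,0,1]]

```text
time: 22.1
tool_pos: [0.5235, 0.0735, 0.2282]
tcp_rot: [3.141, -0.005, 0.003]
wrist_force: [0.7, 0.3, -0.6]
width: 1.0
grip_force: 0.0
```

```bash
python3 look.py .085 pics/w3.png
```

```text
t 22.1 tcp [0.5235 0.0735 0.2282] x [ 1.    -0.003  0.002] z [ 0.002 -0.001 -1.   ] F [ 0.66  0.3  -0.65] w 1.0
[ 118    0  112  109 9762] [0.6195 0.1381] 0.0253 0.0857
[410   0  51   8 263] [0.641  0.0184] 0.0104 0.0829
```

View pics/w3.png

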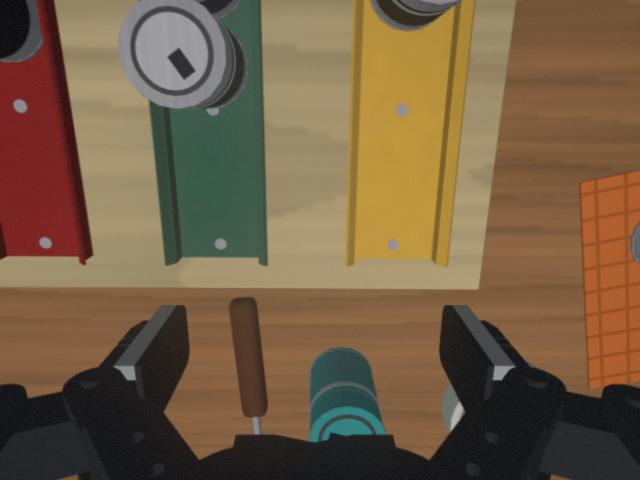

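Tin B stands upright in the green lane at (178,50), up against the stock tin. Tin A is next.

Call:
jog_arm:
  increments:
    - [[0,0.6,0,0,0,0,1],[-0.1,0.9,0,0,0,0,1],[-0.1,0.95,0,0,0,0,1],[-0.15,0.95,0,0,0,0,1],[-0.15,0.95,0,0,0,0,1]]

```text
time: 22.57
tool_pos: [0.5092, -0.0557, 0.2277]
tcp_rot: [-3.141, 0.0, -0.002]
wrist_force: [0.3, -0.1, -0.3]
width: 0.998
grip_force: 0.0
```

Call:
jog_arm:
  increments:
    - [[-0.1,0.95,0,0,0,0,1],[-0.05,0.9,0,0,0,0,1],[0,0.9,0,0,0,0,1],[0,0.8,0,0,0,0,1],[0,0.45,0,0,0,0,1]]

```text
time: 22.98
tool_pos: [0.5047, -0.1773, 0.2277]
tcp_rot: [3.141, -0.004, 0.002]
wrist_force: [0.7, 0.1, 0.1]
width: 1.001
grip_force: 0.0
```

Call:
jog_arm:
  increments:
    - [[0,0,0,0,0,0,1],[0,0,0,0,0,0,1],[0,0,0,0,0,0,1],[0,0,0,0,0,0,1],[0,0,0,0,0,0,1]]

```text
time: 23.4
tool_pos: [0.5037, -0.1741, 0.2273]
tcp_rot: [-3.141, -0.001, 0.0]
wrist_force: [-0.6, 0.8, 0.4]
width: 1.0
grip_force: 0.0
```

```bash
python3 look.py .072
```

```text
t 23.4 tcp [ 0.5037 -0.1741  0.2273] x [ 1.     0.001 -0.   ] z [-0.  0. -1.] F [-0.63  0.79  0.42] w 1.0
[ 277  196   89   87 6029] [ 0.5036 -0.1779] 0.025 0.0726
```

Call:
jog_arm:
  increments:
    - [[0,0.1,0,0,0,0,1],[0,0,0,0,0,0,1],[0,0,0,0,0,0,1],[0,0,0,0,0,0,1],[0,0,0,0,0,0,1]]

```text
time: 23.87
tool_pos: [0.5035, -0.1782, 0.2274]
tcp_rot: [-3.142, 0.002, -0.0]
wrist_force: [0.3, -0.4, 0.5]
width: 0.998
grip_force: 0.0
```

```bash
python3 feel.py 3; python3 feel.py 8|tail -1
```

```text
t 24.0167 tcp [ 0.5035 -0.1783  0.2274] x [ 1.    -0.001  0.   ] w 1.001 g 0.0
q [-3.8700e-01  6.0200e-02  1.9860e+00  1.0000e-04  1.0954e+00  1.1848e+00] r 0.5341
F [-0.604 -0.051 -0.441] sd [0.32 0.54 0.13] T [ 1.8000e-02 -3.7582e+01 -3.4177e+01  2.0000e-03  1.0000e-03  0.0000e+00] [0.003 0.001 0.001 0.    0.    0.   ]
F [0.207 0.099 0.182] sd [0.43 0.67 0.39] T [ 1.0000e-03 -3.7579e+01 -3.4173e+01  0.0000e+00  1.0000e-03  0.0000e+00] [0.004 0.002 0.001 0.    0.    0.   ]
```

Call:
jog_arm:
  increments:
    - [[0,0,0.8,0,0,0,1],[0,0,1,0,0,0,1],[0,0,1,0,0,0,1],[0,0,0.9,0,0,0,1],[0,0,0.5,0,0,0,1]]

```text
time: 24.83
tool_pos: [0.5016, -0.1775, 0.0981]
tcp_rot: [-3.14, 0.002, 0.007]
wrist_force: [-0.2, 0.5, -0.7]
width: 0.999
grip_force: 0.0
```

Call:
jog_arm:
  increments:
    - [[0,0,0.2,0,0,0,0.9],[0,0,0,0,0,0,0.2],[0,0,0,0,0,0,-0.2],[0,0,0,0,0,0,-0.2],[0,0,0,0,0,0,-0.2]]

```text
time: 25.25
tool_pos: [0.5048, -0.1786, 0.097]
tcp_rot: [3.141, -0.002, 0.005]
wrist_force: [0.1, 0.6, 0.6]
width: 0.582
grip_force: 42.3
```

Call:
jog_arm:
  increments:
    - [[0,0,0,0,0,0,-0.2],[0,0,-0.3,0,0,0,-0.2],[0,0,-0.8,0,0,0,-0.2],[0,0,-1,0,0,0,-0.2],[0,0,-1,0,0,0,-0.2]]

```text
time: 25.67
tool_pos: [0.502, -0.1777, 0.1885]
tcp_rot: [-3.14, 0.001, 0.005]
wrist_force: [1.4, 0.4, -4.2]
width: 0.576
grip_force: 42.8
```

Call:
jog_arm:
  increments:
    - [[0,0,-0.9,0,0,0,-0.2],[0,0,-0.4,0,0,0,-0.2],[0,0,0,0,0,0,-0.2],[0,0,0,0,0,0,-0.2],[0,0,0,0,0,0,-0.2]]

```text
time: 26.08
tool_pos: [0.5021, -0.1777, 0.2252]
tcp_rot: [-3.14, 0.001, 0.006]
wrist_force: [-1.2, 0.3, -4.5]
width: 0.577
grip_force: 43.0
```

```bash
python3 feel.py 4; python3 feel.py 8
```

```text
t 26.2833 tcp [ 0.5024 -0.1779  0.2252] x [ 1.0e+00 -9.0e-04 -3.6e-03] w 0.578 g 42.954391837120056
q [-0.3869  0.0622  1.9883 -0.      1.0951  1.1848] r 0.533
F [ 0.078 -0.17  -4.784] sd [0.3  0.35 0.25] T [-0.0000e+00 -4.0610e+01 -3.6815e+01 -2.0000e-03  3.0000e-03  0.0000e+00] [0.002 0.308 0.33  0.    0.026 0.   ]
t 26.6833 tcp [ 0.5036 -0.1783  0.2274] x [ 1.e+00 -9.e-04  0.e+00] w 0.578 g 42.95292913913727
q [-0.3869  0.0603  1.9859 -0.      1.0954  1.1848] r 0.5342
F [ 0.095  0.079 -4.635] sd [0.53 0.23 0.53] T [ 0.0000e+00 -3.9951e+01 -3.6336e+01 -1.0000e-03  2.0000e-02  0.0000e+00] [0.001 0.06  0.047 0.    0.009 0.   ]
```

Tin A weighs about 455 to 470 g, so it also goes to green as the third tin in that row.

Call:
jog_arm:
  increments:
    - [[0,-0.4,0,0,0,0,-0.2],[0.1,-0.8,0,0,0,0,-0.2],[0.15,-0.9,0,0,0,0,-0.2],[0.15,-0.9,0,0,0,0,-0.2],[0.15,-0.9,0,0,0,0,-0.2]]

```text
time: 27.1
tool_pos: [0.5201, -0.0597, 0.2276]
tcp_rot: [-3.141, 0.003, -0.001]
wrist_force: [0.7, 0.0, -5.6]
width: 0.577
grip_force: 43.1
```

Call:
jog_arm:
  increments:
    - [[0.15,-0.9,0,0,0,0,-0.2],[0.15,-0.9,0,0,0,0,-0.2],[0.15,-0.9,0,0,0,0,-0.2],[0.15,-0.9,0,0,0,0,-0.2],[0.15,-0.9,0,0,0,0,-0.2]]

```text
time: 27.52
tool_pos: [0.5425, 0.0757, 0.2276]
tcp_rot: [-3.141, 0.001, -0.0]
wrist_force: [0.3, 0.3, -4.9]
width: 0.577
grip_force: 43.1
```

Call:
jog_arm:
  increments:
    - [[0.15,-0.9,0,0,0,0,-0.2],[0.1,-0.8,0,0,0,0,-0.2],[0,-0.44,0,0,0,0,-0.2],[0,0,0,0,0,0,-0.2],[0,0,0,0,0,0,-0.2]]

```text
time: 27.93
tool_pos: [0.5499, 0.1386, 0.2273]
tcp_rot: [3.141, 0.002, -0.001]
wrist_force: [-0.3, 0.5, -4.5]
width: 0.577
grip_force: 43.3
```

```bash
python3 feel.py 4; python3 look.py .085 pics/w4.png
```

```text
t 28.1333 tcp [0.5501 0.1369 0.2273] x [ 1.e+00 -2.e-03 -4.e-04] w 0.575 g 43.25141429901123
q [ 2.0010e-01  1.2190e-01  1.9188e+00 -4.0000e-04  1.1013e+00  1.7731e+00] r 0.5669
F [-0.384  0.135 -4.587] sd [0.5  0.48 0.34] T [ 5.5000e-01 -4.3707e+01 -3.6718e+01  4.8000e-02 -8.0000e-03  2.0000e-03] [0.162 0.009 0.09  0.027 0.013 0.005]
t 28.1333 tcp [0.5501 0.1369 0.2273] x [ 1.    -0.002 -0.   ] z [-0. -0. -1.] F [ 0.46  0.39 -4.51] w 0.575
[    0     0   115   108 10274] [0.646  0.2559] 0.0256 0.0856
[  259     0   112   165 13487] [0.6348 0.1365] 0.0405 0.0856
[ 520    0  120   67 6443] [0.6591 0.0173] 0.0251 0.0851
```

View pics/w4.png

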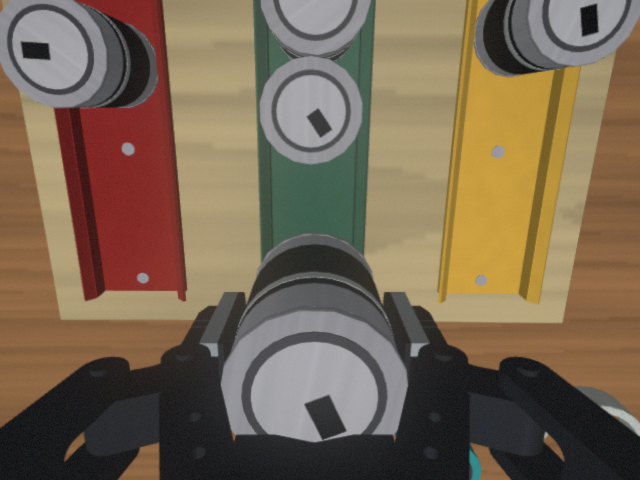

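The wrist view shows tin A centred over the green lane, with tin B's top at (311,110) ahead of it.

Call:
jog_arm:
  increments:
    - [[0,-0.03,0.3,0,0,0,-0.2],[0,0,0.7,0,0,0,-0.2],[0,0,0.8,0,0,0,-0.2],[0,0,0.8,0,0,0,-0.2],[0,0,0.5,0,0,0,-0.2]]

```text
time: 28.6
tool_pos: [0.5487, 0.1378, 0.1313]
tcp_rot: [3.141, -0.003, -0.005]
wrist_force: [-0.7, -0.3, -5.3]
width: 0.575
grip_force: 43.2
```

Call:
jog_arm:
  increments:
    - [[0,0,0.3,0,0,0,-0.2],[0,0,0.2,0,0,0,-0.2],[0,0,0.1,0,0,0,-0.2],[0,0,0,0,0,0,-0.2],[0,0,0,0,0,0,-0.2]]

```text
time: 29.02
tool_pos: [0.5512, 0.1389, 0.1173]
tcp_rot: [-3.141, 0.002, -0.003]
wrist_force: [1.0, -0.3, -3.6]
width: 0.582
grip_force: 43.2
```

Call:
jog_arm:
  increments:
    - [[0,0,0.04,0,0,0,-0.2],[0,0,0,0,0,0,-0.2],[0,0,0.02,0,0,0,-0.2],[0,0,0,0,0,0,-0.2],[0,0,0,0,0,0,-0.2]]

```text
time: 29.43
tool_pos: [0.5504, 0.1388, 0.1148]
tcp_rot: [-3.142, 0.001, -0.001]
wrist_force: [-0.7, -0.2, -4.7]
width: 0.573
grip_force: 43.2
```

```bash
python3 feel.py 3
```

```text
t 29.5833 tcp [0.5503 0.1388 0.1146] x [ 1.e+00 -8.e-04  1.e-04] w 0.577 g 43.23728263378143
q [0.2032 0.253  1.9993 0.     0.8892 1.7748] r 0.5676
F [ 0.076 -0.311 -4.142] sd [0.49 0.59 0.27] T [  0.    -46.623 -31.885   0.      0.     -0.   ] [0.002 0.002 0.01  0.    0.001 0.   ]
```

Call:
jog_arm:
  increments:
    - [[0,0,0.06,0,0,0,-0.2],[0,0,0,0,0,0,-0.2],[0,0,0.04,0,0,0,-0.2],[0,0,0,0,0,0,-0.2],[0,0,0,0,0,0,-0.2]]

```text
time: 30.0
tool_pos: [0.5502, 0.1388, 0.1114]
tcp_rot: [3.142, -0.001, -0.001]
wrist_force: [0.7, -0.3, -4.1]
width: 0.578
grip_force: 43.2
```

```bash
python3 feel.py 2
```

```text
t 30.1 tcp [0.5503 0.1388 0.1115] x [ 1.e+00 -9.e-04 -1.e-04] w 0.577 g 43.23757231235504
q [ 0.2032  0.2572  2.0009 -0.      0.8836  1.7749] r 0.5675
F [-0.066 -0.063 -4.558] sd [0.   0.   0.44] T [ 0.0000e+00 -4.6612e+01 -3.1641e+01  0.0000e+00  9.0000e-03  0.0000e+00] [0.    0.001 0.001 0.    0.    0.   ]
```

Call:
jog_arm:
  increments:
    - [[0.05,0,0,0,0,0,-0.2],[0.08,0,0,0,0,0,-0.2],[0.1,0,0,0,0,0,-0.2],[0.08,0,0,0,0,0,-0.2],[0.06,0,0,0,0,0,-0.2]]

```text
time: 30.52
tool_pos: [0.562, 0.1388, 0.1117]
tcp_rot: [-3.142, 0.002, -0.001]
wrist_force: [-0.6, 0.2, -5.4]
width: 0.577
grip_force: 43.2
```

Call:
jog_arm:
  increments:
    - [[0.04,0,0,0,0,0,-0.2],[0.03,0,0,0,0,0,-0.2],[0.02,0,0,0,0,0,-0.2],[0,0,0,0,0,0,-0.2],[0,0,0,0,0,0,-0.2]]

```text
time: 30.93
tool_pos: [0.5641, 0.1388, 0.1115]
tcp_rot: [-3.142, 0.001, 0.0]
wrist_force: [-0.5, 0.1, -3.9]
width: 0.574
grip_force: 43.2
```

```bash
python3 feel.py 2
```

```text
t 31.0333 tcp [0.564  0.1388 0.1115] x [ 1.e+00 -9.e-04 -2.e-04] w 0.576 g 43.23707163333893
q [0.1984 0.2792 1.972  0.     0.8905 1.7701] r 0.5808
F [ 0.073  0.093 -4.912] sd [0.22 0.04 0.49] T [-1.3000e-02 -4.8082e+01 -3.1928e+01 -0.0000e+00 -3.0000e-03 -0.0000e+00] [0.002 0.002 0.013 0.    0.002 0.   ]
```

Call:
jog_arm:
  increments:
    - [[0.03,0,0,0,0,0,-0.2],[0.03,0,0,0,0,0,-0.2],[0.03,0,0,0,0,0,-0.2],[0.02,0,0,0,0,0,-0.2],[0,0,0,0,0,0,-0.2]]

```text
time: 31.45
tool_pos: [0.5677, 0.1388, 0.1117]
tcp_rot: [-3.142, 0.001, -0.001]
wrist_force: [0.2, 0.2, -5.0]
width: 0.578
grip_force: 43.2
```

Call:
jog_arm:
  increments:
    - [[0.02,0,0,0,0,0,-0.2],[0.01,0,0,0,0,0,-0.2],[0,0,0,0,0,0,-0.2],[0,0,0,0,0,0,-0.2],[0,0,0,0,0,0,-0.2]]

```text
time: 31.87
tool_pos: [0.5683, 0.1388, 0.1116]
tcp_rot: [-3.142, 0.001, 0.0]
wrist_force: [-0.3, -0.5, -5.3]
width: 0.573
grip_force: 43.2
```

```bash
python3 feel.py 2
```

```text
t 31.9667 tcp [0.5683 0.1388 0.1116] x [ 1.e+00 -9.e-04 -0.e+00] w 0.575 g 43.23735952377319
q [0.1969 0.286  1.963  0.     0.8926 1.7686] r 0.585
F [-0.211 -0.801 -4.941] sd [0.36 0.48 0.35] T [-3.0000e-03 -4.8533e+01 -3.1945e+01  0.0000e+00  3.0000e-03 -0.0000e+00] [0.    0.001 0.004 0.    0.001 0.   ]
```

Call:
jog_arm:
  increments:
    - [[0.02,0,0,0,0,0,-0.2],[0.01,0,0,0,0,0,-0.2],[0,0,0,0,0,0,-0.2],[0,0,0,0,0,0,-0.2],[0,0,0,0,0,0,-0.2]]

```text
time: 32.38
tool_pos: [0.5692, 0.1388, 0.1116]
tcp_rot: [-3.142, 0.001, 0.0]
wrist_force: [-0.8, 0.5, -4.5]
width: 0.581
grip_force: 43.2
```

```bash
python3 feel.py 2
```

```text
t 32.4833 tcp [0.5692 0.1388 0.1116] x [ 1.e+00 -9.e-04 -1.e-04] w 0.571 g 43.237518668174744
q [0.1966 0.2875 1.9611 0.     0.8931 1.7683] r 0.5858
F [ 0.528  0.065 -4.486] sd [0.17 0.08 0.13] T [-1.0000e-03 -4.8633e+01 -3.1960e+01  0.0000e+00  2.0000e-03 -0.0000e+00] [0.001 0.002 0.003 0.    0.001 0.   ]
```

Call:
jog_arm:
  increments:
    - [[0.02,0,0,0,0,0,-0.2],[0.01,0,0,0,0,0,-0.2],[0,0,0,0,0,0,-0.2],[0,0,0,0,0,0,-0.2],[0,0,0,0,0,0,-0.2]]

```text
time: 32.9
tool_pos: [0.5701, 0.1388, 0.1116]
tcp_rot: [-3.142, 0.001, 0.0]
wrist_force: [0.2, 0.7, -5.0]
width: 0.58
grip_force: 43.2
```

```bash
python3 feel.py 2|tail -1
```

```text
F [ 0.271 -0.034 -4.173] sd [0.68 0.08 0.45] T [-2.0000e-03 -4.8726e+01 -3.1972e+01  0.0000e+00  2.0000e-03 -0.0000e+00] [0.001 0.001 0.003 0.    0.001 0.   ]
```

Call:
jog_arm:
  increments:
    - [[0.02,0,0,0,0,0,-0.2],[0.01,0,0,0,0,0,-0.2],[0,0,0,0,0,0,-0.2],[0,0,0,0,0,0,-0.2],[0,0,0,0,0,0,-0.2]]

```text
time: 33.42
tool_pos: [0.5708, 0.1388, 0.1115]
tcp_rot: [3.142, -0.001, -0.001]
wrist_force: [-0.6, -0.3, -3.2]
width: 0.574
grip_force: 43.2
```

```bash
python3 feel.py 2
```

```text
t 33.5167 tcp [0.5708 0.1388 0.1115] x [ 1.e+00 -9.e-04 -6.e-04] w 0.575 g 43.218929171562195
q [0.1961 0.2903 1.9575 0.     0.8944 1.7677] r 0.5874
F [-2.014 -0.464 -3.67 ] sd [0.36 0.12 0.3 ] T [ -0.259 -48.565 -32.726  -0.084  -0.521  -0.   ] [0.009 0.001 0.026 0.003 0.017 0.   ]
```

Call:
jog_arm:
  increments:
    - [[0.02,0,0,0,0,0,-0.2],[0,0,0,0,0,0,-0.2],[0,0,0,0,0,0,-0.2],[0,0,0,0,0,0,-0.2],[0,0,0,0,0,0,-0.2]]

```text
time: 33.93
tool_pos: [0.5709, 0.1387, 0.1114]
tcp_rot: [3.141, -0.001, -0.003]
wrist_force: [-4.6, 1.0, -1.8]
width: 0.575
grip_force: 43.3
```

```bash
python3 feel.py 2
```

```text
t 34.0333 tcp [0.5709 0.1387 0.1114] x [ 1.0e+00 -9.0e-04 -1.5e-03] w 0.574 g 43.249711990356445
q [1.9590e-01 2.9110e-01 1.9566e+00 2.0000e-04 8.9550e-01 1.7675e+00] r 0.5875
F [-5.178 -0.225 -1.078] sd [0.3  0.18 0.3 ] T [-7.8700e-01 -4.7841e+01 -3.3938e+01 -2.6600e-01 -1.5450e+00  1.0000e-03] [0.    0.001 0.    0.    0.    0.   ]
```

Call:
jog_arm:
  increments:
    - [[0.02,0,0,0,0,0,-0.2],[0,0,0,0,0,0,-0.2],[0,0,0,0,0,0,-0.2],[0,0,0,0,0,0,-0.2],[0,0,0,0,0,0,-0.2]]

```text
time: 34.45
tool_pos: [0.571, 0.1387, 0.1113]
tcp_rot: [3.141, -0.001, -0.004]
wrist_force: [-7.3, 0.5, -1.0]
width: 0.579
grip_force: 43.4
```

```bash
python3 feel.py 2
```

```text
t 34.55 tcp [0.571  0.1387 0.1113] x [ 1.0e+00 -9.0e-04 -2.8e-03] w 0.575 g 43.37834715843201
q [1.9580e-01 2.9190e-01 1.9557e+00 4.0000e-04 8.9680e-01 1.7673e+00] r 0.5876
F [-6.455 -0.192 -0.008] sd [0.36 0.25 0.1 ] T [-1.0290e+00 -4.7543e+01 -3.4442e+01 -3.4800e-01 -1.9670e+00  1.0000e-03] [0.001 0.    0.    0.    0.    0.   ]
```

The row is firm at 6.5 N, so I'll release, retreat and check.

Call:
jog_arm:
  increments:
    - [[-0.02,0,0.01,0,0,0,-0.2],[0,0,0.02,0,0,0,-0.2],[0,0,0,0,0,0,-0.2],[0,0,0,0,0,0,0.3],[0,0,0,0,0,0,0.6]]

```text
time: 34.97
tool_pos: [0.5735, 0.139, 0.1119]
tcp_rot: [-3.141, 0.001, -0.007]
wrist_force: [0.0, 0.0, 1.0]
width: 0.774
grip_force: 0.0
```

Call:
jog_arm:
  increments:
    - [[0,0,0,0,0,0,0.9],[0,0,0,0,0,0,0.9],[0,0,0,0,0,0,0.9],[0,0,-0.2,0,0,0,0.9],[0,0,-0.5,0,0,0,0.9]]

```text
time: 35.38
tool_pos: [0.5701, 0.1385, 0.1301]
tcp_rot: [3.141, -0.001, -0.006]
wrist_force: [-0.2, -0.9, -1.1]
width: 0.952
grip_force: 0.0
```

Call:
jog_arm:
  increments:
    - [[0,0,-0.8,0,0,0,1],[0,0,-0.9,0,0,0,1],[0,0,-0.9,0,0,0,1],[-0.3,0,-0.8,0,0,0,1],[-0.3,0,-0.8,0,0,0,1]]

```text
time: 35.8
tool_pos: [0.5539, 0.1388, 0.2598]
tcp_rot: [-3.141, 0.002, -0.003]
wrist_force: [-0.1, 0.2, 0.3]
width: 1.005
grip_force: 0.0
```

Call:
jog_arm:
  increments:
    - [[0.3,0,-0.5,0,0,0,1],[0,0,0,0,0,0,1],[0,0,0,0,0,0,1],[0,0,0,0,0,0,1],[0,0,0,0,0,0,1]]

```text
time: 36.22
tool_pos: [0.5615, 0.1385, 0.2707]
tcp_rot: [3.141, -0.002, -0.005]
wrist_force: [0.3, 0.3, -0.8]
width: 1.001
grip_force: 0.0
```

```bash
python3 look.py .085 pics/w5.png; python3 - <<'E'
from h import *
im,d,p,C=cam('wrist'); P=cloud(d,p,C)
m=((abs(P[...,2]-.0855)<.004)&(abs(P[...,1]-.137)<.04)).astype(np.uint8)*255
g=cv2.GaussianBlur(cv2.cvtColor(im,cv2.COLOR_BGR2GRAY),(5,5),1)
c=cv2.HoughCircles(g,cv2.HOUGH_GRADIENT_ALT,1,40,param1=150,param2=.7,minRadius=30,maxRadius=75)
if c is not None:
    for u,v,r in c[0]: print(round(u,1),round(v,1),round(r,1),onplane(p,C,(u,v),.085)[0].round(4))
k=(abs(P[...,1]-.137)<.004)&(P[...,2]>.03)
x=P[k][:,0];z=P[k][:,2]
for a in np.arange(.538,.706,.002):
    q=(x>=a)&(x<a+.002); print(round(a,3),q.sum(),z[q].min().round(3) if q.any() else '',end='; ')
E
```

```text
t 36.2167 tcp [0.5615 0.1385 0.2707] x [ 1.    -0.001 -0.003] z [-0.003 -0.001 -1.   ] F [ 0.27  0.25 -0.83] w 1.001
[  272     0    92   252 17186] [0.6169 0.1366] 0.0723 0.0857
[ 485    0   99   95 7314] [0.6637 0.0165] 0.0256 0.0853
[  59   33   94   95 6887] [0.6461 0.2562] 0.0252 0.0857
314.0 130.0 45.1 [0.6196 0.1384 0.085 ]
544.0 50.0 38.5 [0.6615 0.0121 0.085 ]
320.0 34.0 34.8 [0.6704 0.135  0.085 ]
105.0 79.0 34.6 [0.6472 0.2555 0.085 ]
320.0 34.0 47.6 [0.6704 0.135  0.085 ]
313.0 213.0 39.6 [0.5698 0.1391 0.085 ]
105.0 79.0 46.1 [0.6472 0.2555 0.085 ]
314.0 130.0 33.1 [0.6196 0.1384 0.085 ]
313.0 213.0 30.7 [0.5698 0.1391 0.085 ]
0.538 0 ; 0.54 0 ; 0.542 0 ; 0.544 17 0.084; 0.546 41 0.085; 0.548 36 0.084; 0.55 34 0.084; 0.552 35 0.084; 0.554 31 0.085; 0.556 42 0.085; 0.558 38 0.085; 0.56 40 0.085; 0.562 42 0.085; 0.564 36 0.085; 0.566 43 0.084; 0.568 45 0.085; 0.57 1269 0.085; 0.572 568 0.085; 0.574 42 0.085; 0.576 39 0.085; 0.578 45 0.084; 0.58 42 0.085; 0.582 44 0.085; 0.584 41 0.085; 0.586 50 0.085; 0.588 46 0.084; 0.59 42 0.084; 0.592 69 0.07; 0.594 25 0.083; 0.596 42 0.084; 0.598 53 0.084; 0.6 45 0.084; 0.602 42 0.084; 0.604 55 0.085; 0.606 42 0.085; 0.608 48 0.084; 0.61 49 0.084; 0.612 52 0.084; 0.614 46 0.085; 0.616 49 0.085; 0.618 49 0.085; 0.62 56 0.085; 0.622 42 0.085; 0.624 55 0.085; 0.626 47 0.085; 0.628 50 0.084; 0.63 56 0.084; 0.632 42 0.085; 0.634 56 0.084; 0.636 56 0.084; 0.638 54 0.084; 0.64 44 0.084; 0.642 56 0.084; 0.644 54 0.063; 0.646 54 0.084; 0.648 47 0.083; 0.65 54 0.084; 0.652 55 0.084; 0.654 56 0.084; 0.656 55 0.084; 0.658 56 0.084; 0.66 55 0.084; 0.662 56 0.085; 0.664 54 0.084; 0.666 57 0.084; 0.668 56 0.084; 0.67 57 0.084; 0.672 57 0.084; 0.674 60 0.085; 0.676 60 0.084; 0.678 66 0.085; 0.68 59 0.085; 0.682 64 0.084; 0.684 62 0.084; 0.686 30 0.084; 0.688 0 ; 0.69 0 ; 0.692 0 ; 0.694 0 ; 0.696 0 ; 0.698 0 ; 0.7 0 ; 0.702 0 ; 0.704 0 ;
```

View pics/w5.png

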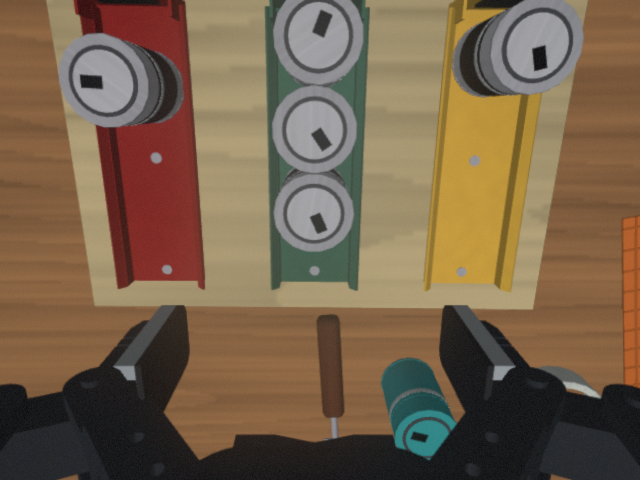

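The wrist view shows the three green-lane tins in a row at (320,34), (314,130) and (313,213). They stand 50 mm apart within measurement error, upright and released. Handing in.

```bash
python3 -c "
from h import *
print(bot.finish_job())"
```

```text
the job is handed in; nothing more can be done
None
```

I stood both returned tins (about 345 g and 455–470 g) in the green tray, closed up against the stock tin and back stop with no more than about 7 N, then released them and handed the job in; it returned no verdict.

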